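# Clamp a sensor barrel in a V-block against its end stop

### The job

Take the steel sensor barrel from its yellow cradle and lay it gently in the V-block of the clamping fixture, clear of the end stop. Push it along the V until its end presses the spring-backed rubber tip of the stop with about 7 N (never 16 N or more). Then swing the clamp strap over, press it down until its rubber foot bears on the barrel with about 10 N (never 22 N or more), and leave it clamped, the barrel still touching the stop, without disturbing the screwdriver, circuit board or parts bin.

Things in the scene. Friction and masses are not known exactly. Their poses are not given: they have to be found in the camera images.
- barrel_center (a point): Centre of the loose steel sensor barrel: plain cylinder, 40 mm diameter, 130 mm long, 0.2 to 0.42 kg, black end bands, two thin orange rings; either end may face the stop. Its y axis runs along the barrel (which may be rolled about it). It starts in the yellow cradle, its axis 36 mm over the bench.
- cradle: Yellow plastic cradle fixed to the bench, 70 x 140 mm; origin on the bench under its centre, y along the barrel, z up. Two V rests 14 mm long, centred at y = -43 and +43 mm, tops 28 mm high; between them only a 5 mm base, so fingers can go down beside the barrel's middle.
- fixture: Clamping fixture screwed to the bench; origin on the bench under the V's mid-line, x away from the robot, y along the V towards the stop, z up. Base plate 12 mm thick, x -70 to +100, y -80 to +110 mm. Blue hinge cheeks of the strap at x +42 to +68, y -8 to +38 mm, 108 mm high. Its -y end is open, so the barrel's end face can be pushed there.
- vee (a point): Point on the axis of a seated barrel: 56 mm over the bench, above the fixture's origin, same axes (V along y). The aluminium 90 degree V-block runs from y = -75 to +55 mm, is 54 mm wide, top 46 mm over the bench; a seated barrel's upper 30 mm stands clear of it. A good place to lay the barrel, clear of strap and stop, is with its centre at y = -40 mm.
- stop: Blue stop bracket at the V's +y end, 50 mm wide, 12 mm thick, 78 mm high over the bench; origin on its near (-y) face, 94 mm along y from the fixture's origin, 12 mm over the bench. A set screw on the V's axis carries a rubber tip (20 mm diameter) that faces -y.
- stop_face (a point): Point on the stop bracket's near face on the V's axis. The rubber tip's free face stands 18 to 32 mm in front of it (-y), set differently each time and not measured: find it by touch. The tip is spring-backed, 2.5 N per mm, bottoms at 8 mm. Friction in the V takes some 1 to 6 N of push besides, and keeps the released barrel touching the tip.
- strap (a joint): Hinge angle of the clamp strap, rad: 0 = level over the V (closed), growing as it swings up and back, away from the robot; starts leaning back at 1.7 to 2.05. Reads about -0.2 to +0.1 when clamped, by the unmeasured setting of its foot. The hinge is stiff (0.25 N m, about 2.7 N at the handle) and stays where it is left.
- strap_hinge (a point): Point on the strap's hinge axis (parallel to the fixture's y), fixed in the fixture at x = +55, y = +15 mm, 96 mm over the bench. The steel strap, 24 mm wide and 8 mm thick, has its mid-plane through this axis.
- strap_handle (a point): Centre of the outer (upper when closed) face of the strap's red handle, 92 mm from the hinge axis, 6 mm outside the mid-plane; handle 32 mm long (76 to 108 mm from the hinge), 26 mm wide, 12 mm thick. Closed and level it is at x = -37, y = +15 mm in the fixture, 102 mm over the bench. Its axes: x from handle to hinge, y along the hinge axis, z out of the outer face.
- strap_boss: Brass boss on the strap, 55 mm from the hinge, origin in the mid-plane. Below it a rubber foot (20 mm diameter) whose free face is 16 to 24 mm under the mid-plane, set differently each time, not measured; spring-backed, 2.5 N per mm, bottoms at 8 mm. Foot force = 1.67 x press on the handle - 4.5 N (9 N gives about 10 N). After release the stiff hinge keeps about 4 N on it.
- driver: Bystander: red-handled screwdriver, 190 mm long, lying on the bench; leave alone.
- board: Bystander: loose green circuit board, 100 x 130 mm, about 15 mm high; leave alone.
- bin: Bystander: yellow open parts bin, 110 x 140 x 55 mm high; leave alone.
Not all that is in view belongs to the job. Of the things that look like the part that bears barrel_center, the smallest one is meant.

How it is judged (in metres and radians):
On the way, in this order (a step that is already met when the one before it is completed fails the run):
1. the barrel lies centred in the V, not yet pressing the stop, the strap still open (x of barrel_center in the frame of fixture between -0.0025 and 0.0025 m and z of barrel_center in the frame of fixture between 0.0535 and 0.0585 m and angle between the y axis of barrel_center and the y axis of fixture, either way round below 0.05 rad and value of joint strap above 1.2 rad and contact force between barrel and stop below 2 N), for 0.2 s.
2. the barrel, centred in the V, is pressed on the stop's tip with more than 3 N (x of barrel_center in the frame of fixture between -0.0025 and 0.0025 m and z of barrel_center in the frame of fixture between 0.0535 and 0.0585 m and angle between the y axis of barrel_center and the y axis of fixture, either way round below 0.05 rad and contact force between barrel and stop above 3 N), for 0.2 s.
3. the strap's foot is pressed on the barrel with more than 6 N, the barrel touching the stop (x of barrel_center in the frame of fixture between -0.0025 and 0.0025 m and z of barrel_center in the frame of fixture between 0.0535 and 0.0585 m and angle between the y axis of barrel_center and the y axis of fixture, either way round below 0.05 rad and contact force between barrel and strap_boss above 6 N and contact force between barrel and stop above 0.3 N), for 0.2 s.
At the end, for the whole second after the job is handed in: Barrel at rest in the V: centre within 2.5 mm of the seated line sideways and in height, axis within 0.05 rad; its end touches the stop tip (over 0.3 N); strap below 0.3 rad, at rest, its foot bearing on the barrel with over 1 N; all released (x of barrel_center in the frame of fixture between -0.0025 and 0.0025 m and z of barrel_center in the frame of fixture between 0.0535 and 0.0585 m and angle between the y axis of barrel_center and the y axis of fixture, either way round below 0.05 rad and contact force between barrel and stop above 0.3 N and contact force between barrel and strap_boss above 1 N and value of joint strap below 0.3 rad and linear speed of barrel below 0.01 m/s and velocity of joint strap between -0.05 and 0.05 rad/s).
It fails at once if the barrel presses the stop with 16 N or more (contact force between barrel and stop above 16 N).
It fails at once if the strap's foot presses the barrel with 22 N or more (contact force between barrel and strap_boss above 22 N).
It fails at once if the barrel is let fall (free of the fingers and faster than 0.45 m/s) (contact force between the fingers and barrel below 0.05 N and linear speed of barrel above 0.45 m/s).
It fails at once if the barrel is rammed into the fixture (over 70 N) (contact force between barrel and fixture above 70 N).
It fails at once if the screwdriver, board or bin is moved more than 15 mm (distance of any of driver, board, bin from where it was at the start of the episode above 0.015 m).
It also fails if it takes over 67 s, if anything falls off the work surface, if the arm or the gripper's body presses on something with over 40 N, if the wrist force passes 120 N, or if a joint passes its speed limit or range.

### The arm

A 6-joint arm with a two-finger parallel gripper is mounted at the origin on the work surface. World frame = base frame: x ahead of the robot, y to its left, z up, the work surface at z = 0. Lengths are in m, angles in degrees, forces in N, time in s.
With the tool pointing down it reaches from about 0.4 to 0.825 m from the base axis. Payload 7 kg.
Tool frame: the origin (TCP) lies on the centre line of the jaws, within the pads' length; the fingertips stand 14 mm ahead of it and the grasp point (between the pads) lies 5 mm behind it; z points along the fingers, y is the line along which they close (so a half turn about z gives the same grasp; the last joint's range is limited). The gripper opens to 88 mm and grips with 3 to 60 N. Pads are 19 mm wide; open, the fingers measure 130 mm over their backs; the gripper's body (78 mm by 193 mm) begins 47 mm behind the grasp point.
Start: joints at [-50.243, 20.546, 0.682, 0, -70.136, -16.507], TCP at [0.266, -0.62, 0.216] pointing down, gripper open.
Joint ranges: [-176.03, 176.03], [-82.01, 121.73], [-58.28, 71.71], [-173.87, 95.51], [-174.79, -0.11], [-173.66, 173.66]. Speed limits (degrees/s): [136.94, 136.94, 172.46, 180, 180, 180].

### API

Orientations are given as [roll, pitch, yaw] about the fixed x, y, z axes, in that order (R = Rz(yaw) Ry(pitch) Rx(roll)).
In Python, from plant import r gives the robot as it stands.
- The arm moves only by the tool send_rows, never from a script. Its argument "steps" is a list of rows, each an object with "dp": the shift along the tool's x, y, z in mm, a list of three; "roll": the turn about the tool's z in rad; "jaw": the opening in per cent of the stroke, from 0 (shut) to 100 (fully open). In form: [{"dp": [tx, ty, tz], "roll": roll, "jaw": jaw}, ...]. A call has 1 to 5 rows; each row is the pose to reach, as a shift and turn from the pose commanded when the call began, along the tool's axes at that moment; what a row does not reach only later rows make up. A row lasts 1/8 s, in which the tool goes at most 62.5 mm and 10.7 degrees, less where a joint would pass 70% of its speed; a pose out of reach is approached as far as the arm can. A call with a gripper value outside its range is refused whole. The fingers move at their own pace and stop on an object; "newtons" is the grip in N (left out, the last holds). Time passes only in rows, so rows that repeat a pose let the fingers close. It gives the time, the measured TCP pose, the force, the opening and the grip force at its end, in the units of the state.
- r.get_state(): the state, without advancing time (a new reading comes with each control period).
- r.capture(name): name is "side" or "top"; returns a dict with "image" (420x560x3 uint8, blue, green, red), "K" (3x3 intrinsics, pixels), "rvec" (rotation vector, rad) and "tvec" (3), from world to camera coordinates, as OpenCV has them. Camera axes: x right, y down, z forward; pixel columns grow to the right and rows downward; lengths in m; the calibration is good to about 2 mm. A picture is of the moment at which its call begins. There is no depth.
- r.close_job(): hands the job in; it is judged then, once.
The state is a dict: "time_s": time; "joints": joint angles; "qd": joint speeds; "joint_torque": joint torques, N m; "tcp_pos": TCP position; "eef_rot": TCP orientation; "contact_force": force on the tool from outside, world axes, zero at the start; "moment": the same for the moment, N m; "gripper_width": finger opening in m; "gripper_force": force on a finger pad.
Only numpy, scipy, OpenCV 4.12 (cv2) and the standard library are available. Lean on these libraries where they do the work, as an engineer would, in place of code of your own. Each camera call takes 0.05 s, during which the arm holds its last target. There are 200 camera calls.

## Working session

There is one attempt and no reset: what is moved stays moved. The work goes in short steps, Python scripts to look and compute and a tool call to move; the robot and the scene stay as the last step left them, time stands still between calls to the robot, and variables do not carry over. Pictures are saved under pics/ and viewed, at most 10 in all, crops included, and the job is handed in when it is done.

Besides the shell and the picture viewer there is one more tool, called as name(argument=value, ...) on one line, values as JSON. send_rows: Moves the arm, as the interface text tells. Its arguments: {"type":"object","properties":{"steps":{"type":"array","items":{"type":"object","properties":{"dp":{"type":"array","items":{"type":"number"}},"roll":{"type":"number"},"jaw":{"type":"number"}}}},"newtons":{"type":"number"}},"required":["steps"]}

```bash
mkdir -p pics; ls
cat > h.py <<'E'
import numpy as np,cv2,pickle,os
from plant import r
def cap(n,tag):
    c=r.capture(n);cv2.imwrite(f'pics/{tag}.png',c['image']);pickle.dump(c,open(f'{tag}.pkl','wb'));return c
def load(t):return pickle.load(open(f'{t}.pkl','rb'))
def ray(c,uv):
    R=cv2.Rodrigues(np.array(c['rvec'],float))[0];t=np.array(c['tvec'],float).ravel()
    p=cv2.undistortPoints(np.array([[uv]],float),np.array(c['K']),None)[0,0]
    return -R.T@t,R.T@np.array([p[0],p[1],1])
def atz(c,uv,z):
    o,d=ray(c,uv);return o+d*(z-o[2])/d[2]
def tri(c1,u1,c2,u2):
    o1,d1=ray(c1,u1);o2,d2=ray(c2,u2)
    s=np.linalg.lstsq(np.c_[d1,-d2],o2-o1,rcond=None)[0]
    a,b=o1+s[0]*d1,o2+s[1]*d2;return (a+b)/2,np.linalg.norm(a-b)
def proj(c,P):
    return cv2.projectPoints(np.array(P,float).reshape(-1,3),np.array(c['rvec'],float),np.array(c['tvec'],float),np.array(c['K']),None)[0][:,0]
E
python3 - <<'E'
from h import *
for n in('side','top'):
    c=cap(n,n+'0');print(n,ray(c,(280,210)))
print(r.get_state())
E
```

```text
pics
side (array([-0.08318067,  0.70371002,  0.83418196]), array([ 0.52911925, -0.59485618, -0.60550171]))
top (array([0.39500544, 0.00346567, 1.34557506]), array([ 1.05611375e-01,  8.52020299e-04, -9.94416665e-01]))
{'time_s': 0.1, 'joints': array([-5.02426763e+01,  2.05876161e+01,  6.39812357e-01, -1.57137010e-02,
       -7.01355023e+01, -1.65059436e+01]), 'qd': array([-0.04487072, -0.11804068,  0.15805783,  0.04658091, -0.03534755,
        0.03729382]), 'joint_torque': array([-9.83222890e-04, -5.84162486e+01,  2.93753529e+01,  7.01564714e+00,
        1.02001344e-02, -6.47029242e-05]), 'tcp_pos': array([ 0.26624881, -0.61979367,  0.21492553]), 'eef_rot': array([ 1.79915930e+02, -9.50641744e-03, -1.56753963e+02]), 'contact_force': array([ 0.38279989, -0.10764853,  0.61099593]), 'moment': array([ 0.00166028, -0.06664477, -0.01707355]), 'gripper_force': 0.0, 'gripper_width': 0.08752371305755087}
```

View pics/side0.png

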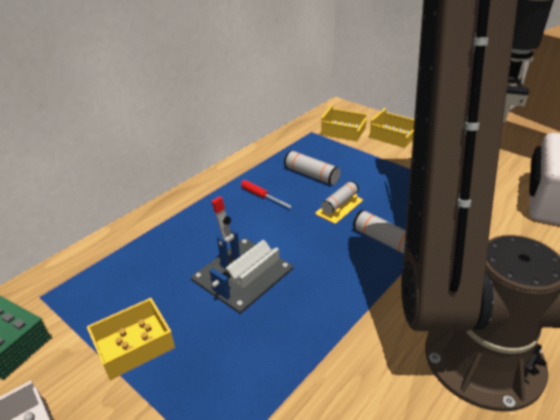

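View pics/top0.png

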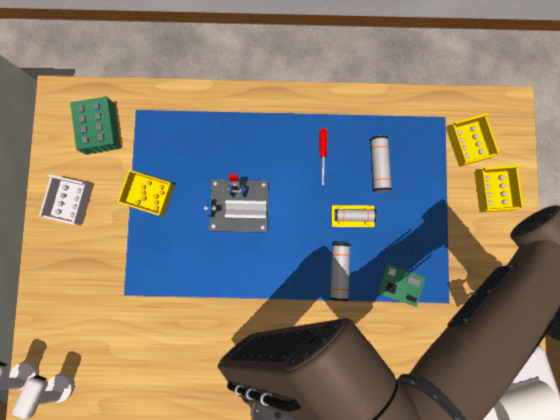

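The top view shows the fixture near (239,208), with the stop on the left (+y). The cradle and small barrel are near (354,216), and the larger barrels at (381,163) and (341,270) are decoys. The side view has the fixture near (243,270), the strap handle at (218,205) and the barrel at (340,198).

Run:
```python
from h import *
def crop(t,x,y,w,h,s,o):
    cv2.imwrite(f'pics/{o}.png',cv2.resize(load(t)['image'][y:y+h,x:x+w],None,fx=s,fy=s,interpolation=cv2.INTER_CUBIC))
crop('top0',198,168,190,74,4,'tc')
crop('side0',188,175,180,135,4.4,'sc')
```

```text
(no output)
```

View pics/tc.png

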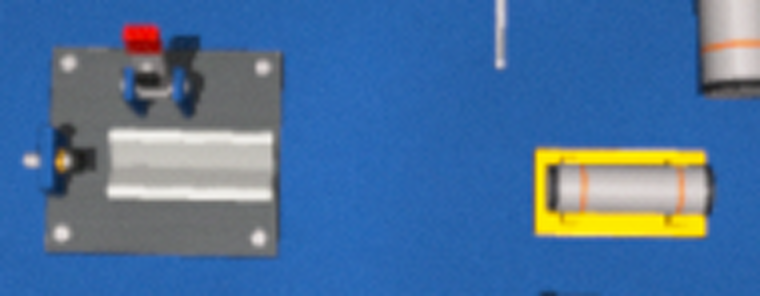

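View pics/sc.png

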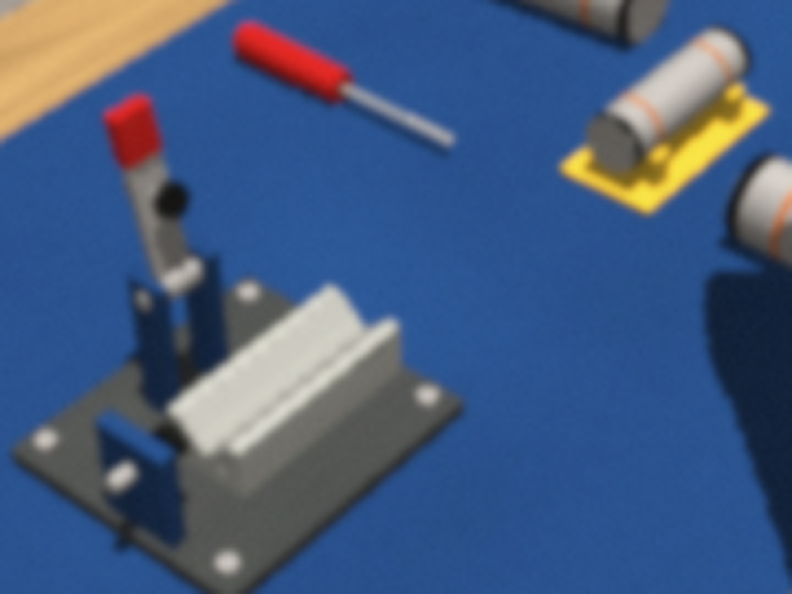

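```bash
cat > m.py <<'E'
from h import *
from scipy.optimize import least_squares
T,S=load('top0'),load('side0')
tp=lambda p:((p[0]+.5)/4-.5+198,(p[1]+.5)/4-.5+168)
sp=lambda p:((p[0]+.5)/4.4-.5+188,(p[1]+.5)/4.4-.5+175)
def fit(name,obs,x0):
    P=np.array([o[0] for o in obs])/1000
    def f(q):
        c,s=np.cos(q[3]),np.sin(q[3]);W=P@np.array([[c,s,0],[-s,c,0],[0,0,1]])+q[:3]
        return np.concatenate([proj(T,W[i])[0]-tp(o[2]) if o[1]=='t' else proj(S,W[i])[0]-sp(o[2]) for i,o in enumerate(obs)])
    z=least_squares(f,x0,loss='soft_l1',f_scale=.5);print(name,np.round(z.x,4),np.degrees(z.x[3]));print(np.round(f(z.x).reshape(-1,2),1).tolist());return z.x
fx=[((100,110,12),'t',(53,47)),((100,-80,12),'t',(283,51)),((-70,-80,12),'t',(277,255)),((-70,110,12),'t',(45,252)),
((27,55,46),'t',(108,130)),((27,-75,46),'t',(272,131)),((-27,55,46),'t',(108,199)),((-27,-75,46),'t',(273,199)),
((100,110,12),'s',(14,452)),((-70,-80,12),'s',(462,408)),((-70,110,12),'s',(235,597)),
((27,55,46),'s',(168,408)),((27,-75,46),'s',(334,287)),((-27,55,46),'s',(232,455)),((-27,-75,46),'s',(398,322)),
((25,94,78),'s',(122,408))]
fx=fx[:-1]
cr=[((35,70,5),'t',(537,150)),((35,-70,5),'t',(706,150)),((-35,-70,5),'t',(706,235)),((-35,70,5),'t',(537,236)),
((35,70,5),'s',(560,168)),((-35,70,5),'s',(648,214)),((-35,-70,5),'s',(770,110))]
ba=[((0,65,0),'s',(614,145)),((20,65,0),'t',(549,166)),((-20,65,0),'t',(549,210)),((20,-65,0),'t',(711,167)),((-20,-65,0),'t',(711,213)),((0,-65,20),'s',(722,30))]
F=fit('fix',fx,[.55,.1,0,0]);C=fit('cradle',cr,[.5,-.2,0,0]);B=fit('barrel',ba,[.5,-.2,.036,0])
# strap angle
c,s=np.cos(F[3]),np.sin(F[3])
def fw(p): return np.array([F[0]+c*p[0]-s*p[1],F[1]+s*p[0]+c*p[1],p[2]])
for a in np.arange(1.6,2.15,.1):
    d=np.array([-np.cos(a),0,np.sin(a)]);n=np.array([np.sin(a),0,np.cos(a)])
    E=np.array([.055,.015,.096])+.108*d
    print(round(a,1),[np.round((proj(S,fw(E+k*n*.006+np.array([0,.013*j,0])))[0]-[188,175]+.5)*4.4) for k,j in((1,1),(-1,1),(-1,-1))],np.round((proj(T,fw(E))[0]-[198,168]+.5)*4))
E
python3 m.py
```

```text
fix [ 0.534   0.125  -0.0023  0.011 ] 0.6325062573747297
[[-0.2, 0.1], [-0.2, -0.2], [0.4, 0.3], [0.1, 0.2], [0.7, 0.1], [0.3, 0.4], [0.3, -0.3], [-0.2, 0.2], [-1.4, -0.5], [0.4, -2.3], [-1.1, 0.6], [-0.3, 0.3], [-1.6, -0.1], [1.6, -0.1], [0.1, 0.8]]
cradle [ 0.5242 -0.2367 -0.0043  0.0164] 0.9382684865469622
[[-0.1, 0.0], [-0.0, 0.4], [0.4, 0.3], [0.0, -0.3], [-0.1, 0.5], [0.1, -0.4], [-0.5, -0.1]]
barrel [ 0.5244 -0.2375  0.0332  0.0266] 1.5255832114264785
[[-0.6, 0.3], [-0.0, -0.3], [0.2, 1.0], [-0.2, -0.7], [0.1, 0.2], [0.7, -0.3]]
1.6 [array([124., 122.]), array([141., 130.]), array([177., 107.])] [140.  59.]
1.7 [array([110., 117.]), array([126., 123.]), array([162., 100.])] [140.  44.]
1.8 [array([ 97., 113.]), array([112., 117.]), array([148.,  94.])] [141.  29.]
1.9 [array([ 84., 112.]), array([ 98., 114.]), array([134.,  91.])] [142.  16.]
2.0 [array([ 72., 112.]), array([ 85., 112.]), array([121.,  89.])] [143.   3.]
2.1 [array([ 61., 114.]), array([ 73., 112.]), array([109.,  89.])] [144.  -8.]
```

send_rows(steps=[{"dp": [-385, 243, 60], "roll": -1.187, "jaw": 100}, {"dp": [-385, 243, 60], "roll": -1.187, "jaw": 100}, {"dp": [-385, 243, 60], "roll": -1.187, "jaw": 100}, {"dp": [-385, 243, 60], "roll": -1.187, "jaw": 100}, {"dp": [-385, 243, 60], "roll": -1.187, "jaw": 100}], newtons=20)

```text
time_s: 0.72
tcp_pos: [0.4426, -0.363, 0.1745]
eef_rot: [180.0, 0.0, -102.7]
contact_force: [1.0, -0.5, -0.3]
gripper_width: 0.0875
gripper_force: 0.0
```

```bash
cat > g.py <<'E'
import sys
from h import *
# usage: g.py x y z yaw -> dp, roll to get there from the commanded (~measured) pose
s=r.get_state();y=np.radians(s['eef_rot'][2]);p=s['tcp_pos']
print('t',round(s['time_s'],2),'pos',np.round(p*1000,1),'rpy',np.round(s['eef_rot'],2),'F',np.round(s['contact_force'],2),'w',round(s['gripper_width']*1000,1),round(s['gripper_force'],1))
a=[float(v) for v in sys.argv[1:]]
if a:
    d=np.array(a[:3])-p*1000;c,n=np.cos(y),np.sin(y)
    dy=(a[3]-s['eef_rot'][2]+180)%360-180
    print('dp',np.round([c*d[0]+n*d[1],n*d[0]-c*d[1],-d[2]],1),'roll',round(-np.radians(dy),4))
E
python3 g.py 524.5 -245 130 -88.85
```

```text
t 0.72 pos [ 442.6 -363.   174.5] rpy [ 1.7999e+02  1.0000e-02 -1.0269e+02] F [ 0.98 -0.46 -0.27] w 87.5 0.0
dp [-133.1  -54.    44.5] roll -0.2415
```

send_rows(steps=[{"dp": [-133, -54, 44], "roll": -0.24, "jaw": 100}, {"dp": [-133, -54, 44], "roll": -0.24, "jaw": 100}, {"dp": [-133, -54, 44], "roll": -0.24, "jaw": 100}, {"dp": [-133, -54, 44], "roll": -0.24, "jaw": 100}])

```text
time_s: 1.23
tcp_pos: [0.5248, -0.2457, 0.1298]
eef_rot: [179.9, 0.0, -89.1]
contact_force: [-0.4, 0.6, 0.9]
gripper_width: 0.0881
gripper_force: 0.0
```

```bash
python3 g.py 524.5 -245 43 -88.85
```

```text
t 1.23 pos [ 524.8 -245.7  129.8] rpy [ 1.7989e+02  3.0000e-02 -8.9130e+01] F [-0.42  0.58  0.89] w 88.1 0.0
dp [-0.7  0.3 86.8] roll -0.0049
```

send_rows(steps=[{"dp": [-0.5, 0, 50], "roll": 0, "jaw": 100}, {"dp": [-0.5, 0, 87], "roll": 0, "jaw": 100}, {"dp": [-0.5, 0, 87], "roll": 0, "jaw": 55}, {"dp": [-0.5, 0, 87], "roll": 0, "jaw": 50}, {"dp": [-0.5, 0, 87], "roll": 0, "jaw": 50}])

```text
time_s: 1.85
tcp_pos: [0.5256, -0.2474, 0.0459]
eef_rot: [-179.8, -0.0, -89.3]
contact_force: [0.3, 0.4, 0.8]
gripper_width: 0.063
gripper_force: 0.0
```

send_rows(steps=[{"dp": [0, 0, 0], "roll": 0, "jaw": 44}, {"dp": [0, 0, 0], "roll": 0, "jaw": 40}, {"dp": [0, 0, 0], "roll": 0, "jaw": 30}, {"dp": [0, 0, 0], "roll": 0, "jaw": 30}])

```text
time_s: 2.35
tcp_pos: [0.5245, -0.2469, 0.044]
eef_rot: [180.0, 0.0, -89.3]
contact_force: [-0.2, -0.5, 0.5]
gripper_width: 0.0276
gripper_force: 0.0
```

```bash
python3 g.py
python3 - <<'E'
from h import *
a=cap('top','t1');b=cap('side','s1')
im=np.vstack([cv2.resize(a['image'][160:250,290:430],(700,450),interpolation=2)]);cv2.imwrite('pics/v1.png',im)
E
```

```text
t 2.35 pos [ 524.5 -246.9   44. ] rpy [180.     0.   -89.28] F [-0.16 -0.49  0.46] w 27.6 0.0
```

View pics/s1.png

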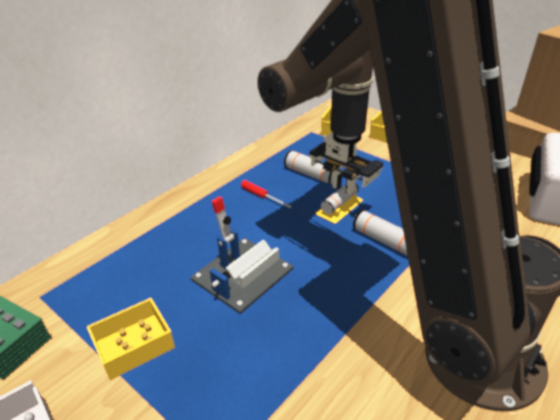

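The gripper stands over the cradle around (340,190), but I can't see whether the fingers are on the barrel, so I'm enlarging that area.

Run:
```python
from h import *
a=load('t1')['image'];b=load('s1')['image']
im=np.hstack([cv2.resize(b[130:230,295:395],(400,400),interpolation=2),cv2.resize(a[165:265,300:400],(400,400),interpolation=2)]);cv2.imwrite('pics/v2.png',im)
```

```text
(no output)
```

View pics/v2.png

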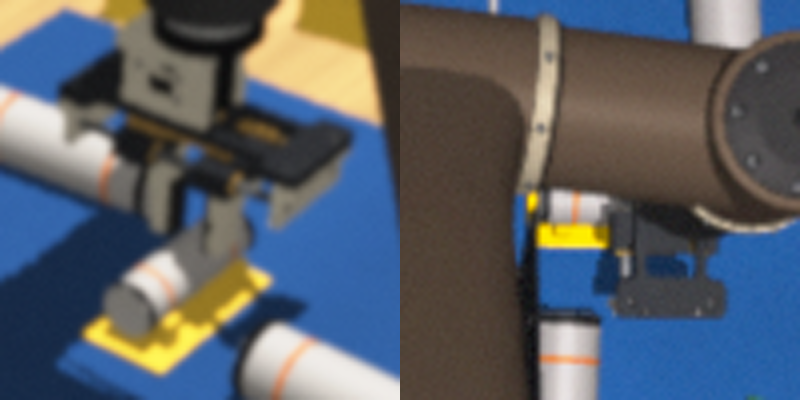

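send_rows(steps=[{"dp": [0, 0, 0], "roll": 0, "jaw": 30}])

```text
time_s: 2.58
tcp_pos: [0.5244, -0.2469, 0.0439]
eef_rot: [180.0, 0.0, -89.3]
contact_force: [-0.0, -0.7, 0.4]
gripper_width: 0.0262
gripper_force: 0.0
```

Run:
```python
from h import *
for t in('s1','t1'):
    c=load(t);o=np.array([295,130]) if t=='s1' else np.array([300,165])
    for n,P in dict(tcp=(.5245,-.2469,.044),tipR=(.5105,-.2469,.030),tipRb=(.4895,-.2469,.030),tipL=(.5385,-.2469,.030),tipLb=(.5595,-.2469,.030),bend=(.5244,-.1725,.036),bfar=(.5244,-.3025,.036),plus=(.5105,-.2469,.1)).items():
        q=(proj(c,P)[0]-o+.5)*4;print(t,n,np.round(q+([400,0] if t=='t1' else 0)))
```

```text
s1 tcp [189. 252.]
s1 tipR [204. 275.]
s1 tipRb [228. 286.]
s1 tipL [172. 261.]
s1 tipLb [148. 250.]
s1 bend [126. 309.]
s1 bfar [232. 227.]
s1 plus [210. 193.]
t1 tcp [637. 201.]
t1 tipR [633. 220.]
t1 tipRb [633. 246.]
t1 tipL [634. 185.]
t1 tipLb [634. 159.]
t1 bend [542. 199.]
t1 bfar [704. 203.]
t1 plus [651. 212.]
```

The enlarged view shows the fingertips at about (212,250) and (160,232). That is about 20 mm higher than the projected TCP, so they closed over the top of the barrel. The barrel end is at (128,310), as predicted. I'll open, go 15 mm lower and close again. That is safe for the bench even if the text's tool offsets hold.

send_rows(steps=[{"dp": [0, 0, 0], "roll": 0, "jaw": 70}, {"dp": [0, 0, 0], "roll": 0, "jaw": 80}, {"dp": [0, 0, 0], "roll": 0, "jaw": 80}, {"dp": [-1, 0, 7], "roll": 0, "jaw": 80}, {"dp": [-1, 0, 15], "roll": 0, "jaw": 80}])

```text
time_s: 3.2
tcp_pos: [0.5244, -0.2458, 0.0284]
eef_rot: [-180.0, 0.0, -89.3]
contact_force: [0.5, -0.6, -0.1]
gripper_width: 0.0682
gripper_force: 0.0
```

send_rows(steps=[{"dp": [0, 0, 0], "roll": 0, "jaw": 50}, {"dp": [0, 0, 0], "roll": 0, "jaw": 40}, {"dp": [0, 0, 0], "roll": 0, "jaw": 35}, {"dp": [0, 0, 0], "roll": 0, "jaw": 35}, {"dp": [0, 0, 0], "roll": 0, "jaw": 35}])

```text
time_s: 3.82
tcp_pos: [0.5246, -0.246, 0.0291]
eef_rot: [-180.0, -0.0, -89.3]
contact_force: [0.5, 0.5, -0.2]
gripper_width: 0.038
gripper_force: 19.7
```

The width of 38 mm on a 40 mm barrel, plus the earlier empty closure, both put the real fingertips about 13 mm above the reported TCP (z about 0.042). I'll open and go lower in checked steps.

send_rows(steps=[{"dp": [0, 0, 0], "roll": 0, "jaw": 55}, {"dp": [0, 0, 0], "roll": 0, "jaw": 75}, {"dp": [0, 0, 3], "roll": 0, "jaw": 75}, {"dp": [0, 0, 6], "roll": 0, "jaw": 75}, {"dp": [0, 0, 6], "roll": 0, "jaw": 75}])

```text
time_s: 4.45
tcp_pos: [0.5242, -0.2459, 0.0225]
eef_rot: [180.0, 0.0, -89.3]
contact_force: [-0.2, 1.0, -0.2]
gripper_width: 0.0657
gripper_force: 0.0
```

```bash
python3 g.py
python3 - <<'E'
from h import *
b=cap('side','s2')['image']
cv2.imwrite('pics/v3.png',cv2.resize(b[140:230,300:400],(800,720)[:2] if 0 else (660,594),interpolation=2))
P=lambda p:np.round((proj(load('s2'),p)[0]-[300,140]+.5)*6.6)
x,y,z=r.get_state()['tcp_pos']
for k in(.01,-.014,0.05):
  print(k,[P((x+s*.033,y,z+k)) for s in(1,-1)])
E
```

```text
t 4.45 pos [ 524.2 -245.9   22.5] rpy [ 1.7996e+02  1.0000e-02 -8.9290e+01] F [-0.25  1.05 -0.16] w 65.7 0.0
0.01 [array([214., 345.]), array([339., 400.])]
-0.014 [array([212., 389.]), array([335., 445.])]
0.05 [array([219., 269.]), array([346., 324.])]
```

View pics/v3.png

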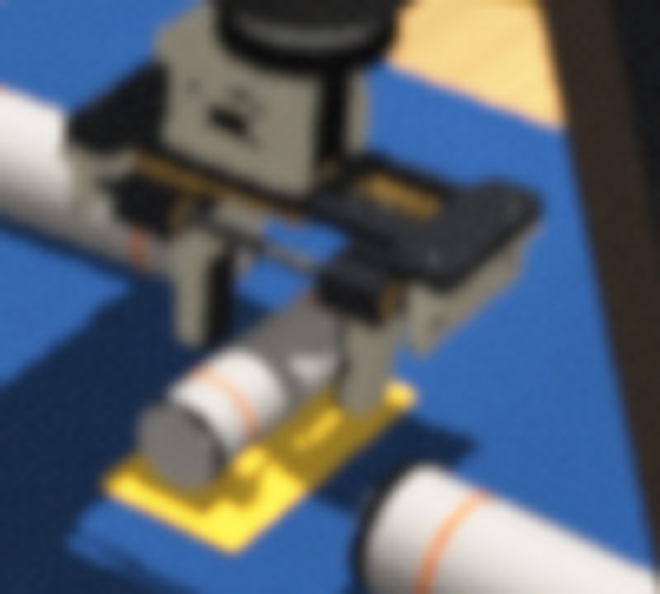

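The right fingertip is at (360,412) and the left at about (195,340), which matches tips 10–13 mm above the reported TCP. The barrel lies between the open fingers. I'll go 6 mm lower and grip.

send_rows(steps=[{"dp": [0, 0, 6], "roll": 0, "jaw": 70}, {"dp": [0, 0, 6], "roll": 0, "jaw": 45}, {"dp": [0, 0, 6], "roll": 0, "jaw": 38}, {"dp": [0, 0, 6], "roll": 0, "jaw": 35}, {"dp": [0, 0, 6], "roll": 0, "jaw": 35}], newtons=25)

```text
time_s: 5.12
tcp_pos: [0.5246, -0.2459, 0.017]
eef_rot: [-180.0, -0.0, -89.3]
contact_force: [0.2, -0.3, -0.7]
gripper_width: 0.0393
gripper_force: 25.0
```

send_rows(steps=[{"dp": [0, 0, 0], "roll": 0, "jaw": 35}, {"dp": [0, 0, -10], "roll": 0, "jaw": 35}, {"dp": [0, 0, -30], "roll": 0, "jaw": 35}, {"dp": [0, 0, -30], "roll": 0, "jaw": 35}])

```text
time_s: 5.62
tcp_pos: [0.5256, -0.2461, 0.0487]
eef_rot: [-179.8, -0.0, -89.3]
contact_force: [-0.9, -0.4, -1.9]
gripper_width: 0.0395
gripper_force: 25.0
```

send_rows(steps=[{"dp": [-30, -1, -42], "roll": 0, "jaw": 35}, {"dp": [-80, -3, -42], "roll": 0, "jaw": 35}, {"dp": [-135, -5, -42], "roll": 0, "jaw": 35}, {"dp": [-190, -8, -42], "roll": 0, "jaw": 35}, {"dp": [-245, -10, -42], "roll": 0, "jaw": 35}])

```text
time_s: 6.25
tcp_pos: [0.5309, 0.0008, 0.0886]
eef_rot: [180.0, 0.0, -89.3]
contact_force: [0.5, 0.8, -3.0]
gripper_width: 0.0394
gripper_force: 25.0
```

send_rows(steps=[{"dp": [-45, -2, 0], "roll": 0, "jaw": 35}, {"dp": [-72, -3, 0], "roll": 0, "jaw": 35}, {"dp": [-72, -3, 0], "roll": 0, "jaw": 35}, {"dp": [-72, -3, 0], "roll": 0, "jaw": 35}])

```text
time_s: 6.75
tcp_pos: [0.5329, 0.0708, 0.0884]
eef_rot: [179.9, -0.0, -89.3]
contact_force: [0.5, 0.3, -2.0]
gripper_width: 0.0392
gripper_force: 25.0
```

```bash
python3 g.py 534.6 71.3 50 -89.37;python3 - <<'E'
from h import *
a=cap('top','t3')['image'];b=cap('side','s3')['image']
cv2.imwrite('pics/v4.png',np.hstack([cv2.resize(b[175:315,185:325],(400,400),interpolation=2),cv2.resize(a[150:250,190:290],(400,400),interpolation=2)]))
E
```

```text
t 6.75 pos [532.9  70.8  88.4] rpy [ 1.7994e+02 -2.0000e-02 -8.9280e+01] F [ 0.47  0.33 -1.96] w 39.2 25.0
dp [-0.5 -1.7 38.4] roll 0.0016
```

View pics/v4.png

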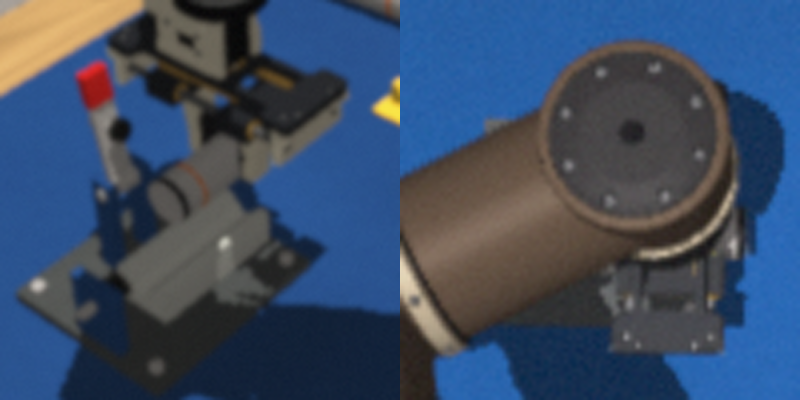

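The barrel hangs level over the V, clear of the strap, with its end at about (175,203) in the crop. I'm lowering it while watching the force.

send_rows(steps=[{"dp": [0, -1.5, 20], "roll": 0, "jaw": 35}, {"dp": [0, -1.5, 38], "roll": 0, "jaw": 35}, {"dp": [0, -1.5, 44], "roll": 0, "jaw": 35}, {"dp": [0, -1.5, 44], "roll": 0, "jaw": 35}])

```text
time_s: 7.35
tcp_pos: [0.5349, 0.0706, 0.0448]
eef_rot: [180.0, -0.0, -89.3]
contact_force: [0.0, 0.3, -1.9]
gripper_width: 0.0395
gripper_force: 25.0
```

```bash
python3 g.py 534.6 71.3 37 -89.37
```

```text
t 7.35 pos [534.9  70.6  44.8] rpy [ 1.7997e+02 -2.0000e-02 -8.9330e+01] F [ 0.05  0.27 -1.93] w 39.5 25.0
dp [-0.7  0.3  7.8] roll 0.0008
```

send_rows(steps=[{"dp": [0, 0, 2], "roll": 0, "jaw": 35}, {"dp": [0, 0, 4], "roll": 0, "jaw": 35}, {"dp": [0, 0, 4], "roll": 0, "jaw": 35}])

```text
time_s: 7.72
tcp_pos: [0.535, 0.0713, 0.0411]
eef_rot: [-180.0, 0.0, -89.3]
contact_force: [-0.2, -0.6, -2.0]
gripper_width: 0.0393
gripper_force: 25.0
```

send_rows(steps=[{"dp": [0, 0, 1], "roll": 0, "jaw": 35}, {"dp": [0, 0, 1.5], "roll": 0, "jaw": 35}, {"dp": [0, 0, 1.5], "roll": 0, "jaw": 35}])

```text
time_s: 8.1
tcp_pos: [0.535, 0.0713, 0.0394]
eef_rot: [180.0, -0.0, -89.3]
contact_force: [0.1, 0.0, -2.1]
gripper_width: 0.0393
gripper_force: 25.0
```

send_rows(steps=[{"dp": [0, 0, 1], "roll": 0, "jaw": 35}, {"dp": [0, 0, 1], "roll": 0, "jaw": 35}])

```text
time_s: 8.35
tcp_pos: [0.5349, 0.0712, 0.0383]
eef_rot: [180.0, -0.0, -89.3]
contact_force: [-1.1, -0.8, -1.8]
gripper_width: 0.0394
gripper_force: 25.0
```

send_rows(steps=[{"dp": [0, 0, 1], "roll": 0, "jaw": 35}, {"dp": [0, 0, 1], "roll": 0, "jaw": 35}])

```text
time_s: 8.6
tcp_pos: [0.535, 0.0712, 0.0374]
eef_rot: [180.0, -0.0, -89.3]
contact_force: [-0.4, 0.5, -2.2]
gripper_width: 0.0396
gripper_force: 25.0
```

send_rows(steps=[{"dp": [0, 0, 1], "roll": 0, "jaw": 35}, {"dp": [0, 0, 1], "roll": 0, "jaw": 35}])

```text
time_s: 8.85
tcp_pos: [0.535, 0.0712, 0.0372]
eef_rot: [-180.0, -0.0, -89.3]
contact_force: [-3.5, -0.8, 6.3]
gripper_width: 0.0393
gripper_force: 25.0
```

send_rows(steps=[{"dp": [0, 0.7, -0.2], "roll": 0, "jaw": 35}, {"dp": [0, 0.7, -0.2], "roll": 0, "jaw": 46}, {"dp": [0, 0.7, -0.2], "roll": 0, "jaw": 60}, {"dp": [0, 0.7, -0.2], "roll": 0, "jaw": 75}, {"dp": [0, 0.7, -0.2], "roll": 0, "jaw": 90}])

```text
time_s: 9.48
tcp_pos: [0.5343, 0.0712, 0.0365]
eef_rot: [180.0, -0.0, -89.3]
contact_force: [0.1, -0.8, 0.2]
gripper_width: 0.0651
gripper_force: 0.0
```

```bash
python3 g.py
python3 - <<'E'
from h import *
from scipy.optimize import least_squares
cap('side','s4')
E
```

```text
t 9.47 pos [534.3  71.2  36.5] rpy [179.99  -0.   -89.28] F [ 0.06 -0.84  0.17] w 65.1 0.0
```

send_rows(steps=[{"dp": [0, 0, -25], "roll": 0, "jaw": 90}, {"dp": [0, 0, -52], "roll": 0, "jaw": 90}, {"dp": [40, -0.5, -52], "roll": 0, "jaw": 30}, {"dp": [81, -1, -52], "roll": 0, "jaw": 0}, {"dp": [81, -1, -52], "roll": 0, "jaw": 0}])

```text
time_s: 10.15
tcp_pos: [0.5359, -0.0117, 0.0886]
eef_rot: [180.0, -0.0, -89.4]
contact_force: [0.0, -0.6, -0.1]
gripper_width: 0.0545
gripper_force: 0.0
```

send_rows(steps=[{"dp": [0, 0, 25], "roll": 0, "jaw": 0}, {"dp": [0, 0, 50], "roll": 0, "jaw": 0}, {"dp": [0, 0, 50], "roll": 0, "jaw": 0}])

```text
time_s: 10.52
tcp_pos: [0.535, -0.0098, 0.0371]
eef_rot: [179.8, -0.1, -89.3]
contact_force: [-0.6, 0.3, -0.2]
gripper_width: 0.0241
gripper_force: 0.0
```

```bash
python3 g.py 533 -10 39 -89.37
```

```text
t 10.53 pos [535.   -9.8  37.1] rpy [ 1.7979e+02 -6.0000e-02 -8.9280e+01] F [-0.65  0.27 -0.19] w 24.1 0.0
dp [ 0.2  2.  -1.9] roll 0.0016
```

send_rows(steps=[{"dp": [0, 0, -2], "roll": 0, "jaw": 0}, {"dp": [-6, 0, -2], "roll": 0, "jaw": 0}, {"dp": [-11, 0, -2], "roll": 0, "jaw": 0}, {"dp": [-16, 0, -2], "roll": 0, "jaw": 0}, {"dp": [-20, 0, -2], "roll": 0, "jaw": 0}])

```text
time_s: 11.15
tcp_pos: [0.5363, 0.0105, 0.0409]
eef_rot: [-180.0, -0.0, -89.3]
contact_force: [1.4, -3.1, 0.6]
gripper_width: 0.0007
gripper_force: 1.4
```

send_rows(steps=[{"dp": [-4, 0, 0], "roll": 0, "jaw": 0}, {"dp": [-8, 0, 0], "roll": 0, "jaw": 0}, {"dp": [-12, 0, 0], "roll": 0, "jaw": 0}])

```text
time_s: 11.52
tcp_pos: [0.5362, 0.0225, 0.0407]
eef_rot: [-180.0, 0.0, -89.3]
contact_force: [2.1, -3.4, 1.4]
gripper_width: 0.0005
gripper_force: 1.4
```

send_rows(steps=[{"dp": [-4, 0, 0], "roll": 0, "jaw": 0}, {"dp": [-8, 0, 0], "roll": 0, "jaw": 0}, {"dp": [-12, 0, 0], "roll": 0, "jaw": 0}, {"dp": [-16, 0, 0], "roll": 0, "jaw": 0}, {"dp": [-19, 0, 0], "roll": 0, "jaw": 0}])

```text
time_s: 12.15
tcp_pos: [0.5357, 0.0415, 0.0406]
eef_rot: [-180.0, -0.0, -89.3]
contact_force: [2.3, -2.8, 1.4]
gripper_width: 0.0005
gripper_force: 1.3
```

send_rows(steps=[{"dp": [-1, 0, 0], "roll": 0, "jaw": 0}, {"dp": [-2, 0, 0], "roll": 0, "jaw": 0}, {"dp": [-3, 0, 0], "roll": 0, "jaw": 0}])

```text
time_s: 12.52
tcp_pos: [0.5357, 0.0442, 0.0407]
eef_rot: [-180.0, 0.0, -89.3]
contact_force: [1.7, -2.7, 1.0]
gripper_width: 0.0002
gripper_force: 1.4
```

send_rows(steps=[{"dp": [-1, 0, 0], "roll": 0, "jaw": 0}, {"dp": [-2, 0, 0], "roll": 0, "jaw": 0}])

```text
time_s: 12.78
tcp_pos: [0.5356, 0.0463, 0.0406]
eef_rot: [-180.0, 0.0, -89.3]
contact_force: [0.9, -2.9, -0.3]
gripper_width: 0.0002
gripper_force: 1.2
```

send_rows(steps=[{"dp": [-1, 0, 0], "roll": 0, "jaw": 0}, {"dp": [-2, 0, 0], "roll": 0, "jaw": 0}])

```text
time_s: 13.02
tcp_pos: [0.5354, 0.0483, 0.0406]
eef_rot: [180.0, -0.0, -89.3]
contact_force: [1.7, -3.4, -0.2]
gripper_width: 0.0005
gripper_force: 1.2
```

send_rows(steps=[{"dp": [-1, 0, 0], "roll": 0, "jaw": 0}, {"dp": [-1.5, 0, 0], "roll": 0, "jaw": 0}])

```text
time_s: 13.28
tcp_pos: [0.5354, 0.0498, 0.0405]
eef_rot: [180.0, -0.0, -89.3]
contact_force: [1.5, -2.2, 0.3]
gripper_width: 0.0005
gripper_force: 1.2
```

send_rows(steps=[{"dp": [-1, 0, 0], "roll": 0, "jaw": 0}, {"dp": [-2, 0, 0], "roll": 0, "jaw": 0}])

```text
time_s: 13.52
tcp_pos: [0.5354, 0.0518, 0.0406]
eef_rot: [180.0, -0.0, -89.3]
contact_force: [1.3, -3.0, 0.4]
gripper_width: 0.0007
gripper_force: 1.1
```

send_rows(steps=[{"dp": [-1, 0, 0], "roll": 0, "jaw": 0}, {"dp": [-2, 0, 0], "roll": 0, "jaw": 0}])

```text
time_s: 13.78
tcp_pos: [0.5354, 0.0538, 0.0406]
eef_rot: [180.0, -0.0, -89.3]
contact_force: [0.3, -2.8, 0.4]
gripper_width: 0.0005
gripper_force: 1.1
```

send_rows(steps=[{"dp": [-1, 0, 0], "roll": 0, "jaw": 0}, {"dp": [-2, 0, 0], "roll": 0, "jaw": 0}])

```text
time_s: 14.02
tcp_pos: [0.5354, 0.0558, 0.0406]
eef_rot: [180.0, -0.0, -89.3]
contact_force: [1.5, -1.8, 0.2]
gripper_width: 0.0002
gripper_force: 1.0
```

send_rows(steps=[{"dp": [-1, 0, 0], "roll": 0, "jaw": 0}, {"dp": [-1, 0, 0], "roll": 0, "jaw": 0}])

```text
time_s: 14.28
tcp_pos: [0.5354, 0.0569, 0.0406]
eef_rot: [180.0, 0.0, -89.3]
contact_force: [0.2, -0.4, 0.5]
gripper_width: 0.0003
gripper_force: 0.6
```

send_rows(steps=[{"dp": [-1, 0, 0], "roll": 0, "jaw": 0}, {"dp": [-2, 0, 0], "roll": 0, "jaw": 0}])

```text
time_s: 14.52
tcp_pos: [0.5354, 0.0588, 0.0406]
eef_rot: [180.0, -0.0, -89.3]
contact_force: [0.3, -1.7, 0.4]
gripper_width: 0.0003
gripper_force: 1.0
```

send_rows(steps=[{"dp": [-1, 0, 0], "roll": 0, "jaw": 0}, {"dp": [-2, 0, 0], "roll": 0, "jaw": 0}])

```text
time_s: 14.78
tcp_pos: [0.5354, 0.0607, 0.0406]
eef_rot: [180.0, -0.0, -89.3]
contact_force: [1.1, -4.0, 0.6]
gripper_width: 0.0006
gripper_force: 1.7
```

send_rows(steps=[{"dp": [-0.5, 0, 0], "roll": 0, "jaw": 0}, {"dp": [-1, 0, 0], "roll": 0, "jaw": 0}])

```text
time_s: 15.02
tcp_pos: [0.5354, 0.0615, 0.0406]
eef_rot: [180.0, -0.0, -89.3]
contact_force: [1.1, -4.7, 1.1]
gripper_width: 0.0004
gripper_force: 2.6
```

send_rows(steps=[{"dp": [-0.5, 0, 0], "roll": 0, "jaw": 0}, {"dp": [-1, 0, 0], "roll": 0, "jaw": 0}])

```text
time_s: 15.28
tcp_pos: [0.5353, 0.0622, 0.0407]
eef_rot: [180.0, -0.0, -89.3]
contact_force: [2.4, -6.7, 1.0]
gripper_width: 0.0005
gripper_force: 3.5
```

send_rows(steps=[{"dp": [-0.5, 0, 0], "roll": 0, "jaw": 0}, {"dp": [-1, 0, 0], "roll": 0, "jaw": 0}, {"dp": [-1, 0, 0], "roll": 0, "jaw": 0}])

```text
time_s: 15.65
tcp_pos: [0.5353, 0.0628, 0.0407]
eef_rot: [180.0, -0.1, -89.3]
contact_force: [2.5, -6.8, 1.5]
gripper_width: 0.0005
gripper_force: 4.0
```

send_rows(steps=[{"dp": [-0.5, 0, 0], "roll": 0, "jaw": 0}, {"dp": [-0.5, 0, 0], "roll": 0, "jaw": 0}, {"dp": [-0.5, 0, 0], "roll": 0, "jaw": 0}])

```text
time_s: 16.02
tcp_pos: [0.5353, 0.0632, 0.0407]
eef_rot: [180.0, -0.1, -89.3]
contact_force: [2.0, -8.7, 1.2]
gripper_width: 0.0005
gripper_force: 4.4
```

send_rows(steps=[{"dp": [-0.7, 0, 0], "roll": 0, "jaw": 0}, {"dp": [-0.7, 0, 0], "roll": 0, "jaw": 0}, {"dp": [-0.7, 0, 0], "roll": 0, "jaw": 0}])

```text
time_s: 16.4
tcp_pos: [0.5352, 0.0637, 0.0407]
eef_rot: [180.0, -0.1, -89.3]
contact_force: [3.0, -9.9, 1.8]
gripper_width: 0.0005
gripper_force: 5.0
```

send_rows(steps=[{"dp": [0, 0, 0], "roll": 0, "jaw": 0}, {"dp": [0, 0, 0], "roll": 0, "jaw": 0}])

```text
time_s: 16.65
tcp_pos: [0.5353, 0.0637, 0.0407]
eef_rot: [180.0, -0.1, -89.3]
contact_force: [2.2, -10.9, 2.2]
gripper_width: 0.0006
gripper_force: 5.0
```

send_rows(steps=[{"dp": [8, 0, 0], "roll": 0, "jaw": 0}, {"dp": [25, 0, 0], "roll": 0, "jaw": 0}, {"dp": [25, 0, -50], "roll": 0, "jaw": 0}, {"dp": [25, 0, -105], "roll": 0, "jaw": 0}, {"dp": [25, -10, -145], "roll": 0, "jaw": 0}])

```text
time_s: 17.27
tcp_pos: [0.5458, 0.0397, 0.1883]
eef_rot: [-179.9, 0.1, -89.3]
contact_force: [0.3, 0.2, -0.4]
gripper_width: 0.0004
gripper_force: 0.0
```

```bash
python3 g.py 640 40 180 0.6
python3 - <<'E'
from h import *
print(np.round(r.get_state()['joints'],1));cap('side','s5')
E
```

```text
t 17.27 pos [545.8  39.7 188.3] rpy [-1.7989e+02  7.0000e-02 -8.9280e+01] F [ 0.3   0.24 -0.41] w 0.4 0.0
dp [  0.8 -94.2   8.3] roll -1.5686
[ 24.7   9.6 -17.9  -0.  -62.3 -23.9]
```

send_rows(steps=[{"dp": [0, -50, 0], "roll": -0.18, "jaw": 0}, {"dp": [0, -94, 0], "roll": -0.36, "jaw": 0}, {"dp": [0, -94, 8], "roll": -0.54, "jaw": 0}, {"dp": [0, -94, 8], "roll": -0.72, "jaw": 0}, {"dp": [0, -94, 8], "roll": -0.9, "jaw": 0}])

```text
time_s: 17.95
tcp_pos: [0.6394, 0.0406, 0.1767]
eef_rot: [180.0, 0.1, -37.4]
contact_force: [0.5, 0.3, 0.2]
gripper_width: 0.0004
gripper_force: 0.0
```

send_rows(steps=[{"dp": [0, 0, 0], "roll": -0.18, "jaw": 0}, {"dp": [0, 0, 0], "roll": -0.36, "jaw": 0}, {"dp": [0, 0, 0], "roll": -0.54, "jaw": 0}, {"dp": [0, 0, 0], "roll": -0.668, "jaw": 0}, {"dp": [0, 0, 0], "roll": -0.668, "jaw": 0}])

```text
time_s: 18.58
tcp_pos: [0.6395, 0.0408, 0.1772]
eef_rot: [-180.0, 0.0, 0.5]
contact_force: [-0.7, -0.2, -1.0]
gripper_width: 0.0005
gripper_force: 0.0
```

```bash
python3 g.py 640 140 172 0.6
```

```text
t 18.57 pos [639.5  40.8 177.2] rpy [-1.7999e+02  3.0000e-02  4.9000e-01] F [-0.65 -0.22 -0.97] w 0.5 0.0
dp [  1.4 -99.2   5.2] roll -0.0019
```

send_rows(steps=[{"dp": [0, -40, 5], "roll": 0, "jaw": 0}, {"dp": [0, -80, 5], "roll": 0, "jaw": 0}, {"dp": [0, -99, 5], "roll": 0, "jaw": 0}, {"dp": [0, -99, 5], "roll": 0, "jaw": 0}])

```text
time_s: 19.08
tcp_pos: [0.6386, 0.1412, 0.1723]
eef_rot: [-180.0, 0.0, 0.5]
contact_force: [-0.2, -0.4, 0.3]
gripper_width: 0.0003
gripper_force: 0.0
```

send_rows(steps=[{"dp": [-8, 0, 0], "roll": 0, "jaw": 0}, {"dp": [-16, 0, 0], "roll": 0, "jaw": 0}, {"dp": [-24, 0, 0], "roll": 0, "jaw": 0}, {"dp": [-32, 0, -4], "roll": 0, "jaw": 0}, {"dp": [-36, 0, -8], "roll": 0, "jaw": 0}])

```text
time_s: 19.7
tcp_pos: [0.6019, 0.1397, 0.1807]
eef_rot: [180.0, 0.0, 0.5]
contact_force: [2.2, -0.9, -2.7]
gripper_width: 0.0004
gripper_force: 1.2
```

```bash
python3 g.py 578.7 140 178 0.6
python3 - <<'E'
from h import *
b=cap('side','s6')['image']
cv2.imwrite('pics/v5.png',cv2.resize(b[150:310,170:330],(600,600),interpolation=2))
E
```

```text
t 19.7 pos [601.9 139.7 180.7] rpy [1.8e+02 3.0e-02 5.5e-01] F [ 2.17 -0.95 -2.66] w 0.4 1.2
dp [-23.2  -0.6   2.7] roll -0.001
```

View pics/v5.png

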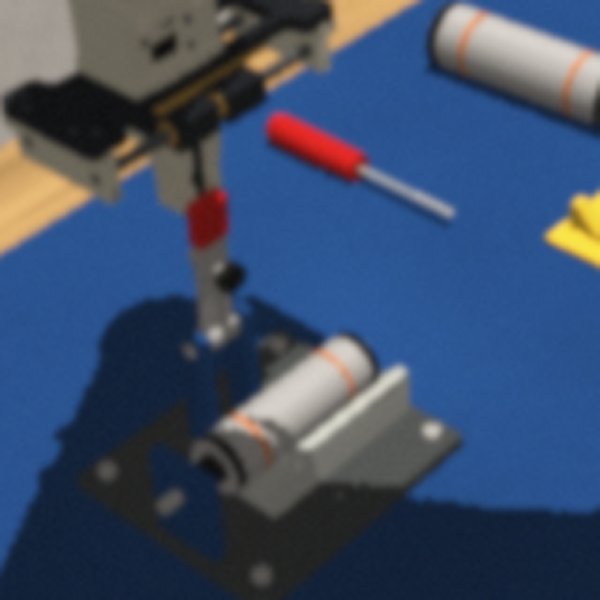

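The finger sits behind the red handle at (208,218), with the strap about upright. The barrel is seated in the V with its end at the stop, near (215,465). I'm continuing the arc.

send_rows(steps=[{"dp": [-12, 0, 0], "roll": 0, "jaw": 0}, {"dp": [-24, 0, 2], "roll": 0, "jaw": 0}, {"dp": [-36, 0, 5], "roll": 0, "jaw": 0}, {"dp": [-48, 0, 10], "roll": 0, "jaw": 0}, {"dp": [-59, 0, 16], "roll": 0, "jaw": 0}])

```text
time_s: 20.38
tcp_pos: [0.5429, 0.1394, 0.1643]
eef_rot: [-180.0, -0.0, 0.6]
contact_force: [2.5, 0.1, -0.5]
gripper_width: 0.0003
gripper_force: 1.1
```

```bash
python3 g.py 517 140 137 0.6
```

```text
t 20.38 pos [542.9 139.4 164.3] rpy [-1.7999e+02 -1.0000e-02  5.7000e-01] F [ 2.47  0.14 -0.48] w 0.3 1.1
dp [-25.8  -0.8  27.3] roll -0.0005
```

send_rows(steps=[{"dp": [-9, 0, 8], "roll": 0, "jaw": 0}, {"dp": [-18, 0, 17], "roll": 0, "jaw": 0}, {"dp": [-26, 0, 27], "roll": 0, "jaw": 0}, {"dp": [-30, 0, 35], "roll": 0, "jaw": 0}, {"dp": [-34, 0, 42], "roll": 0, "jaw": 0}])

```text
time_s: 21.0
tcp_pos: [0.5094, 0.139, 0.122]
eef_rot: [180.0, 0.0, 0.6]
contact_force: [1.1, 0.4, 0.9]
gripper_width: 0.0005
gripper_force: 0.9
```

```bash
python3 g.py 502 140 100 0.6
python3 - <<'E'
from h import *
b=cap('side','s7')
E
```

```text
t 21.0 pos [509.4 139.  122. ] rpy [1.7999e+02 2.0000e-02 5.6000e-01] F [1.13 0.39 0.94] w 0.5 0.9
dp [-7.4 -1.1 22. ] roll -0.0008
```

send_rows(steps=[{"dp": [-3, 0, 8], "roll": 0, "jaw": 0}, {"dp": [-6, 0, 15], "roll": 0, "jaw": 0}, {"dp": [-6, 0, 15], "roll": 0, "jaw": 0}])

```text
time_s: 21.42
tcp_pos: [0.5031, 0.1386, 0.1069]
eef_rot: [180.0, 0.1, 0.5]
contact_force: [-0.0, 0.5, 0.2]
gripper_width: 0.0007
gripper_force: 0.0
```

send_rows(steps=[{"dp": [-1, 0, 3], "roll": 0, "jaw": 0}, {"dp": [-1, 0, 5], "roll": 0, "jaw": 0}, {"dp": [-1, 0, 5], "roll": 0, "jaw": 0}])

```text
time_s: 21.8
tcp_pos: [0.5025, 0.1388, 0.1024]
eef_rot: [180.0, 0.0, 0.5]
contact_force: [0.0, 0.3, 0.9]
gripper_width: 0.0003
gripper_force: 0.0
```

send_rows(steps=[{"dp": [0, 0, 2], "roll": 0, "jaw": 0}, {"dp": [0, 0, 4], "roll": 0, "jaw": 0}, {"dp": [0, 0, 4], "roll": 0, "jaw": 0}])

```text
time_s: 22.18
tcp_pos: [0.5027, 0.1389, 0.0984]
eef_rot: [180.0, 0.0, 0.6]
contact_force: [-0.8, 1.0, 0.7]
gripper_width: 0.0007
gripper_force: 0.0
```

send_rows(steps=[{"dp": [0, 0, 2], "roll": 0, "jaw": 0}, {"dp": [0, 0, 3], "roll": 0, "jaw": 0}, {"dp": [0, 0, 3], "roll": 0, "jaw": 0}])

```text
time_s: 22.55
tcp_pos: [0.5028, 0.139, 0.0955]
eef_rot: [180.0, -0.0, 0.6]
contact_force: [-0.5, -0.1, 0.3]
gripper_width: 0.0003
gripper_force: 0.0
```

```bash
python3 g.py
python3 - <<'E'
from h import *
b=cap('side','s8')['image']
cv2.imwrite('pics/v6.png',cv2.resize(b[190:310,190:310],(600,600),interpolation=2))
E
```

```text
t 22.55 pos [502.8 139.   95.5] rpy [180.    -0.     0.56] F [-0.47 -0.07  0.32] w 0.3 0.0
```

Run:
```python
from h import *
F=[.5337,.125,0,.011];c,s=np.cos(F[3]),np.sin(F[3])
def fw(p): return [F[0]+c*p[0]-s*p[1],F[1]+s*p[0]+c*p[1],p[2]]
for t in('s0','s6','s7','s8'):
    C=load('side0' if t=='s0' else t);im=C['image'].astype(int);m=(im[...,2]>90)&(im[...,1]<50)&(im[...,0]<70)
    m[:, :185]=0;m[:,240:]=0;m[:190]=0;m[310:]=0
    y,x=np.nonzero(m);print(t,len(x),x.mean() if len(x) else 0,y.mean() if len(x) else 0, (x.min(),x.max(),y.min(),y.max()) if len(x) else 0)
C=load('s8')
for a in(1.73,1.6,.6,.4,.3,.2,.1,0,-.1,-.2):
    d=np.array([-np.cos(a),0,np.sin(a)]);n=np.array([np.sin(a),0,np.cos(a)]);H=np.array([.055,.015,.096])
    print(a,np.round(proj(C,[fw(H+.092*d),fw(H+.108*d-.006*n+[0,.013,0])]),1).tolist())
```

```text
s0 121 217.82644628099175 204.80165289256198 (np.int64(212), np.int64(223), np.int64(198), np.int64(212))
s6 119 224.94957983193277 207.84873949579833 (np.int64(220), np.int64(230), np.int64(201), np.int64(215))
s7 0 0 0 0
s8 0 0 0 0
1.73 [[219.1, 204.8], [215.3, 202.1]]
1.6 [[222.7, 206.3], [219.6, 204.2]]
0.6 [[249.2, 233.8], [250.5, 238.4]]
0.4 [[252.5, 240.9], [254.1, 246.8]]
0.3 [[253.7, 244.3], [255.4, 250.9]]
0.2 [[254.7, 247.7], [256.4, 254.8]]
0.1 [[255.3, 250.9], [256.9, 258.5]]
0 [[255.7, 254.0], [257.2, 262.0]]
-0.1 [[255.7, 256.9], [257.0, 265.2]]
-0.2 [[255.5, 259.5], [256.5, 268.1]]
```

My column mask was too narrow, so I'm redoing it.

Run:
```python
from h import *
for t in('s7','s8'):
    im=load(t)['image'].astype(int);m=(im[...,2]>60)&(im[...,1]<.45*im[...,2])&(im[...,0]<.6*im[...,2])
    m[:, :225]=0;m[:,280:]=0;m[:215]=0;m[290:]=0
    y,x=np.nonzero(m);print(t,len(x),x.mean(),y.mean(),(x.min(),x.max(),y.min(),y.max()))
```

```text
s7 85 253.81176470588235 244.96470588235294 (np.int64(246), np.int64(261), np.int64(241), np.int64(248))
s8 80 256.675 254.75 (np.int64(248), np.int64(263), np.int64(251), np.int64(259))
```

View pics/v6.png

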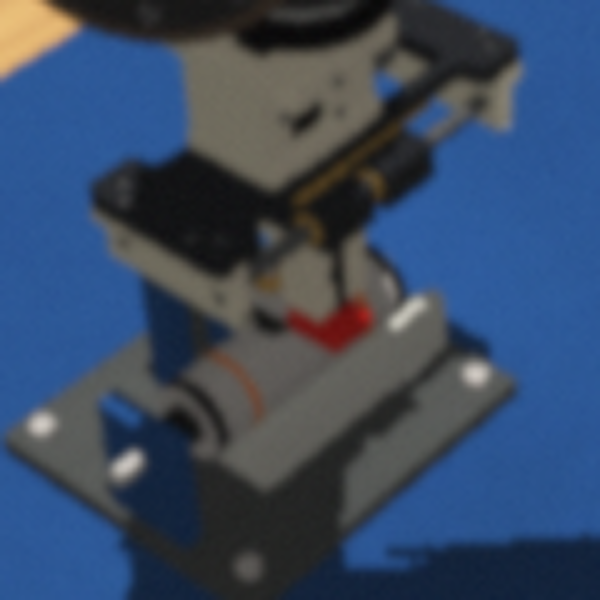

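The strap is nearly level, with the red handle at (335,325) under the finger, which is a few millimetres above it. I'm going down in small steps.

send_rows(steps=[{"dp": [0, 0, 1], "roll": 0, "jaw": 0}, {"dp": [0, 0, 3], "roll": 0, "jaw": 0}, {"dp": [0, 0, 3], "roll": 0, "jaw": 0}])

```text
time_s: 22.98
tcp_pos: [0.5027, 0.139, 0.0924]
eef_rot: [180.0, 0.0, 0.6]
contact_force: [-0.6, 0.0, -0.2]
gripper_width: 0.0006
gripper_force: 0.0
```

send_rows(steps=[{"dp": [0, 0, 1], "roll": 0, "jaw": 0}, {"dp": [0, 0, 3], "roll": 0, "jaw": 0}, {"dp": [0, 0, 3], "roll": 0, "jaw": 0}])

```text
time_s: 23.35
tcp_pos: [0.5026, 0.1389, 0.0896]
eef_rot: [180.0, 0.0, 0.6]
contact_force: [-2.2, 0.8, 2.6]
gripper_width: 0.0005
gripper_force: 1.4
```

send_rows(steps=[{"dp": [0, 0, 1], "roll": 0, "jaw": 0}, {"dp": [0, 0, 2], "roll": 0, "jaw": 0}, {"dp": [0, 0, 2], "roll": 0, "jaw": 0}])

```text
time_s: 23.72
tcp_pos: [0.5026, 0.1389, 0.0879]
eef_rot: [180.0, 0.0, 0.6]
contact_force: [-2.8, 0.3, 6.2]
gripper_width: 0.0008
gripper_force: 3.3
```

send_rows(steps=[{"dp": [0, 0, 0.8], "roll": 0, "jaw": 0}, {"dp": [0, 0, 1.6], "roll": 0, "jaw": 0}, {"dp": [0, 0, 1.6], "roll": 0, "jaw": 0}])

```text
time_s: 24.1
tcp_pos: [0.5026, 0.1389, 0.0865]
eef_rot: [-180.0, -0.0, 0.6]
contact_force: [-5.2, 1.0, 8.5]
gripper_width: 0.0007
gripper_force: 4.5
```

send_rows(steps=[{"dp": [0, 0, 0], "roll": 0, "jaw": 0}, {"dp": [0, 0, 0], "roll": 0, "jaw": 0}])

```text
time_s: 24.35
tcp_pos: [0.5026, 0.1389, 0.0865]
eef_rot: [-180.0, -0.0, 0.6]
contact_force: [-4.3, 0.2, 8.9]
gripper_width: 0.0006
gripper_force: 4.5
```

send_rows(steps=[{"dp": [0, 0, 0.6], "roll": 0, "jaw": 0}, {"dp": [0, 0, 0.6], "roll": 0, "jaw": 0}, {"dp": [0, 0, 0.6], "roll": 0, "jaw": 0}, {"dp": [0, 0, 0.6], "roll": 0, "jaw": 0}])

```text
time_s: 24.85
tcp_pos: [0.5026, 0.1389, 0.086]
eef_rot: [-180.0, -0.0, 0.6]
contact_force: [-4.9, 0.0, 10.3]
gripper_width: 0.0007
gripper_force: 5.1
```

send_rows(steps=[{"dp": [0, 0, -5], "roll": 0, "jaw": 0}, {"dp": [0, 0, -30], "roll": 0, "jaw": 0}, {"dp": [0, 0, -80], "roll": 0, "jaw": 0}, {"dp": [0, 0, -120], "roll": 0, "jaw": 0}, {"dp": [0, 0, -120], "roll": 0, "jaw": 0}])

```text
time_s: 25.48
tcp_pos: [0.5047, 0.1399, 0.2088]
eef_rot: [-179.8, -0.3, 0.6]
contact_force: [0.0, 0.4, -0.3]
gripper_width: 0.0007
gripper_force: 0.0
```

```bash
python3 g.py
python3 - <<'E'
from h import *
im=cap('side','s9')['image'].astype(int);m=(im[...,2]>60)&(im[...,1]<.45*im[...,2])&(im[...,0]<.6*im[...,2])
m[:, :225]=0;m[:,280:]=0;m[:215]=0;m[290:]=0
y,x=np.nonzero(m);print(len(x),x.mean(),y.mean(),(x.min(),x.max(),y.min(),y.max()))
E
```

```text
t 25.48 pos [504.7 139.9 208.8] rpy [-179.81   -0.34    0.57] F [ 0.03  0.44 -0.35] w 0.7 0.0
135 255.9925925925926 255.3925925925926 (np.int64(248), np.int64(264), np.int64(250), np.int64(261))
```

```bash
python3 -c "
from plant import r
print(r.close_job())"
```

```text
the job is handed in; nothing more can be done
None
```

I handed the job in at 25.5 s. The barrel is seated in the V and was pushed on the stop with about 7 N; the strap was pressed to about 10 N on the foot and left closed. Both forces come from the wrist reading, and the hand-in returned no verdict.

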